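Hold the card clip open over the breakfast card

ROBOT

A 7-joint arm with a two-finger parallel gripper is mounted at the origin on the work surface. World frame = base frame: x ahead of the robot, y to its left, z up, the work surface at z = 0. Lengths are in m, angles in rad, forces in N, time in s.
With the tool pointing down it reaches from about 0.4 to 0.875 m from the base axis. Payload 19.3 kg.
Tool frame: the origin (TCP) lies at the very end of the fingers, on their centre line; the grasp point (between the pads) lies 19 mm behind it (env.grip_depth is the distance from the TCP to the grasp point, in m); z points along the fingers, y is the direction in which the jaws open and shut (so a half turn about z gives the same grasp; the last joint's range is limited). The gripper opens to 85 mm and grips with 20 to 120 N. Pads are 22 mm wide; open, the fingers measure 114 mm over their backs; the gripper's body (76 mm by 85 mm) begins 54 mm behind the grasp point. The pads swing forward as they close: fully open they stand 13 mm farther back than shut.
Start: joints at [-1.189, 0.521, -0.036, 1.599, 0.021, 1.021, -0.113], TCP at [0.273, 0.562, 0.231] pointing down, gripper open.
Joint ranges: [-2.91, 2.91], [-0.3, 2.13], [-1.5, 1.42], [0.17, 2.43], [-1.26, 4.41], [0.16, 1.93], [-2.52, 2.52]. Speed limits (rad/s): [1.89, 1.89, 2.39, 2.39, 3.01, 3.01, 3.01].

INTERFACE

Orientations are given as a 3x3 rotation matrix whose columns are the frame's x, y, z axes.
In Python, from plant import env, set_gripper, kin, monitor, grab_frame, camera_params, job gives the robot as it stands. Calls block until the motion is done:
- env.reach(position, orientation): joint-space move of the TCP to a pose.
- env.move_linear(position, max_speed=0.15, ori=None, stop_force=None): straight line of the TCP; ori=None keeps the orientation; max_speed is the mean speed in m/s. With stop_force (N) it stops when the force on the tool has changed by that much, and returns True; else False.
- env.move_j(angles): joint-space move.
- set_gripper(opening, grasp_force=None): finger opening in m; grasp_force is the grip in N (None keeps the last); returns when the fingers have stopped.
- env.sleep(seconds).
- kin.solve_ik(position, orientation): joint angles nearest the present ones, or None.
- monitor.get_obs(): the state.
- grab_frame(name): name is "scene" or "top" or "wrist"; returns the picture (420x560x3 uint8, blue, green, red); there is no depth.
- camera_params(name): a dict with "fx", "fy", "cx", "cy" (pixels), "world_from_camera" (4x4, takes a point from camera to world coordinates). Camera axes: x right, y down, z forward; pixel columns grow to the right and rows downward; lengths in m; the calibration is good to about 2 mm. A picture is of the moment at which its call begins: read the wrist's pose just before it. camera_params takes no time and is no camera call; for the wrist camera it gives the pose at the moment of the call.
A pose or a line that the arm cannot do raises env.Unreachable and nothing moves.
- job.hand_in(): hands the job in, once; it reports no verdict.
The state is a dict: "time": time; "joints": joint angles; "qd": joint speeds; "joint_efforts": joint torques, N m; "tool_pos": TCP position; "tcp_rot": TCP orientation; "force": force on the tool from outside, world axes, zero at the start; "moment": the same for the moment, N m; "opening": finger opening in m.
Only numpy, scipy, OpenCV 4.12 (cv2) and the standard library are available. Lean on these libraries where they do the work, as an engineer would, in place of code of your own. Each camera call takes 0.05 s, during which the arm holds its last target. There are 200 camera calls.

TASK

Squeeze the handles of the dark steel spring clip parked on the rim of the caddy's upper tier, lift it off, and lower it, wide open, over the middle of the breakfast card's top edge, so that the edge stands well inside the jaws with a lip on each side. Finish holding the clip open there, upright and square to the card and not touching it, so that I can tuck today's slip in: do not let it bite or let go of it. Do not spin the caddy, push the card stand about or tip the things on the caddy.

Things in the scene. Friction and masses are not known exactly. Their poses are not given: they have to be found in the camera images.
- clip_grip (a point): where to grip the dark steel spring clip: midway between its two flat handles, 30 mm above its hinge pin. z points from jaws to handles (up at the start), x along the hinge line, y is the line along which the handles are squeezed. Handles: 24 mm wide along x, 2.4 mm thick, leaning apart from the pin; at the start their ends are 14 mm above this point and 43 mm apart over the outsides
- clip: the clip's hinge pin, an 8 mm thick barrel, origin on its axis, axes as clip_grip; the clip is 30 mm wide, 56 g. At the start it sits on the rim of the caddy's upper tier, 88 mm from the caddy's axis, pin resting on the rim's top edge, handles up, jaws nipping the rim, hinge line along the rim
- clip_mouth (a point): middle of the clip's mouth, where the shut lips meet, 26 mm below the hinge pin and 56 mm below clip_grip, same axes. Between the lips and the pin there is room for 22 mm of a card's edge
- lever_a_lip (a point): middle of the rolled lip (3.6 mm thick, 30 mm long along x) at the foot of the jaw on the clip's +y side; it swings out to +y as the handles are squeezed, up to 11 mm from the clip's mid-plane
- lever_b_lip (a point): the same lip on the clip's -y side
- lever_a (a joint): angle of the lever with lip a, rad: 0 = jaws shut, about 0.06 at the start, 0.36 = squeezed to its stop: handles parallel, 15 mm over the outsides, ends 48 mm above the pin, lips 18 mm apart in the clear and 2 mm nearer the pin. Lever b moves likewise. The spring asks 6 N at the handle ends at first, 11 N at the stop (17 N if squeezed 30 mm above the pin); let go, the jaws shut
- card_top (a point): middle of the top edge of the breakfast card: stiff upright cream card, 148 mm wide along this frame's y axis, 3 mm thick along x, top edge 120 mm above the table, standing in a loose bamboo block 55 x 120 x 24 mm, in all about 0.4 kg; z points up
- caddy: foot of the two-tier chrome caddy, origin under its centre, on the table; the tiers turn on it. Lower tray 250 mm across, rim 40 mm above the table. Upper tray 176 mm across, floor 150 mm above the table, rim of upright 3 mm sheet in 16 flats, its edge 178 mm above the table. The knob on the central post ends 200 mm above the table
- carousel (a joint): angle of the caddy's tiers on the foot, rad, 0 at the start; they turn easily
- egg_cup: white egg cup with an egg, 49 mm across, 64 mm high, origin at the centre of its underside, on the upper tier across the post from the clip; leave alone
- jam_pot: porcelain jam pot with a slotted lid, 70 mm across, 94 mm high, origin at the centre of its underside, on the lower tier
- pitcher: small stainless milk pitcher, 66 mm across, 85 mm high with a side handle, origin at the centre of its underside, on the lower tier
Things that resemble listed ones, but are neither listed nor needed, are in the scene too. What is shaped like the part that bears card_top but red is not meant.

How it is judged:
By the outcome, as a careful person would: the job done as asked, in the order asked, and still so for the second after the job is handed in, while the arm keeps its last pose, push and grip.
It also fails if it takes over 35 s, if anything falls off the work surface, if the arm or the gripper's body presses on something with over 40 N, if the wrist force passes 120 N, or if a joint passes its speed limit or range.

## Working session

There is one attempt and no reset: what is moved stays moved. The work goes in short steps, each a Python script; the robot and the scene stay as the last script left them, time stands still between calls to the robot, and variables do not carry over. Pictures are saved under pics/ and viewed, about 8 in all and at most 12, crops included, and the job is handed in when it is done.

```bash
ls; mkdir -p pics; python3 - <<'E'
from plant import env, set_gripper, kin, monitor, grab_frame, camera_params, job
import cv2,numpy as np
np.set_printoptions(precision=4,suppress=True)
for n in ["scene","top","wrist"]:
    f=grab_frame(n); cv2.imwrite(f"pics/{n}0.png",f); print(n,camera_params(n))
o=monitor.get_obs(); print(o['time'],o['tool_pos'],o['tcp_rot'],o['opening'],env.grip_depth)
a=cv2.imread("pics/scene0.png");b=cv2.imread("pics/top0.png")
E
```

```text
pics
scene {'fx': 491.0914036845327, 'fy': 491.0914036845327, 'cx': 278.0507344909606, 'cy': 214.29639222788904, 'world_from_camera': array([[-0.049 ,  0.6984, -0.714 ,  1.3977],
       [ 0.9987,  0.0443, -0.0252,  0.0664],
       [ 0.0141, -0.7143, -0.6997,  1.0044],
       [ 0.    ,  0.    ,  0.    ,  1.    ]])}
top {'fx': 381.7027412055371, 'fy': 381.7027412055371, 'cx': 285.6721041326152, 'cy': 217.91863042887698, 'world_from_camera': array([[-0.0944, -0.968 ,  0.2327,  0.3228],
       [-0.9955,  0.0914, -0.0236,  0.0612],
       [ 0.0016, -0.2338, -0.9723,  0.9429],
       [ 0.    ,  0.    ,  0.    ,  1.    ]])}
wrist {'fx': 295.5377548202867, 'fy': 295.5377548202867, 'cx': 282.3280595277107, 'cy': 207.62238225457293, 'world_from_camera': array([[ 0.4371,  0.866 ,  0.2427,  0.2119],
       [ 0.8994, -0.4206, -0.1192,  0.5936],
       [-0.0012,  0.2704, -0.9628,  0.3741],
       [ 0.    ,  0.    ,  0.    ,  1.    ]])}
0.15 [0.2728 0.562  0.2308] [[-0.8997  0.4366 -0.0003]
 [ 0.4366  0.8997 -0.0009]
 [-0.0001 -0.0009 -1.    ]] 0.08508632806022927 0.0187
```

View pics/top0.png

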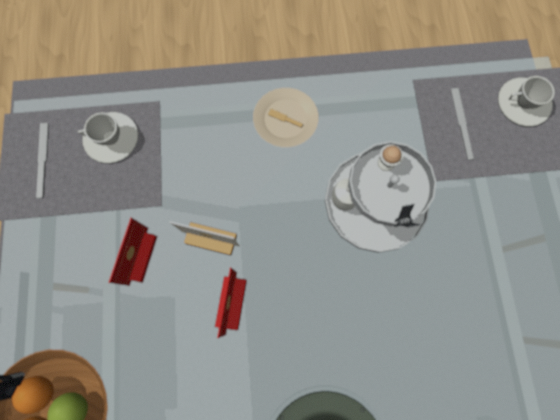

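View pics/scene0.png

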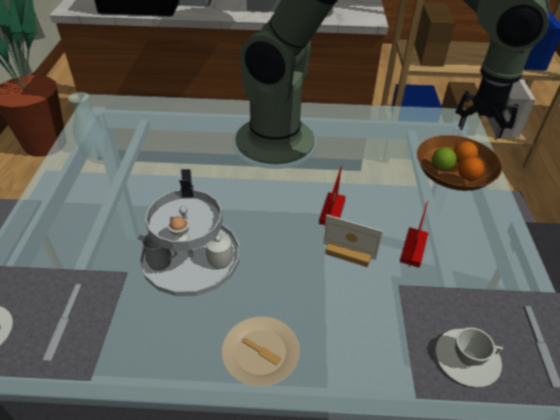

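The top view shows the caddy at about (392,184) with the clip at (405,213). The cream card's top edge runs (170,223) to (237,238), with red decoys on both sides. I'll zoom in for precise pixels.

```bash
python3 - <<'E'
import cv2,numpy as np
a=cv2.imread("pics/scene0.png");b=cv2.imread("pics/top0.png")
def c(im,x,y,w,h): 
    k=cv2.resize(im[y:y+h,x:x+w],(400,300),interpolation=cv2.INTER_CUBIC)
    for i in range(0,w,10):
        cv2.line(k,(int(i*400/w),0),(int(i*400/w),8 if i%20 else 14),(0,0,255),1)
        cv2.line(k,(0,int(i*400/w)),(8 if i%20 else 14,int(i*400/w)),(0,0,255),1)
    return k
m=np.vstack([np.hstack([c(b,320,140,120,90),c(b,160,205,80,60)]),np.hstack([c(a,140,160,100,75),c(a,310,205,80,60)])])
cv2.imwrite("pics/m.png",m)
E
```

```text
(no output)
```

View pics/m.png

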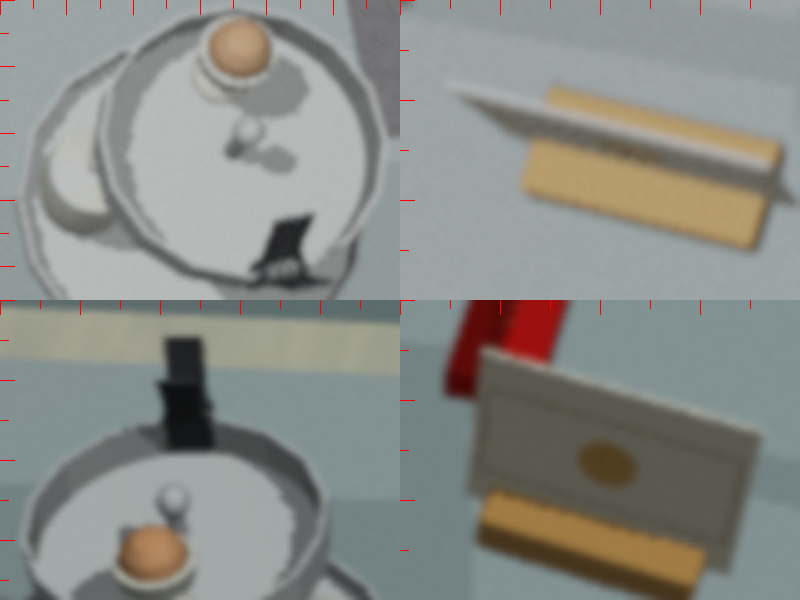

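The clip's inner handle is at about (408,206) to (405,221) in the top view. The card's top edge ends are (169.4,221.6) and (234,237.4) in top, and (326.6,215) and (382.4,231.6) in scene.

```bash
cat > h.py <<'E'
from plant import env, set_gripper, kin, monitor, grab_frame, camera_params, job
import cv2,numpy as np
np.set_printoptions(precision=4,suppress=True)
def ray(n,uv,P=None):
    p=P or camera_params(n);T=np.array(p["world_from_camera"])
    return T[:3,3],T[:3,:3]@[(uv[0]-p["cx"])/p["fx"],(uv[1]-p["cy"])/p["fy"],1]
def onz(n,uv,z,P=None):
    o,d=ray(n,uv,P); return o+d*(z-o[2])/d[2]
def tri(*rs):
    A=b=0
    for o,d in rs:
        d=d/np.linalg.norm(d);M=np.eye(3)-np.outer(d,d);A=A+M;b=b+M@o
    return np.linalg.solve(A,b)
def proj(pt,P):
    T=np.linalg.inv(np.array(P["world_from_camera"]));q=T[:3,:3]@pt+T[:3,3]
    return np.array([P["fx"]*q[0]/q[2]+P["cx"],P["fy"]*q[1]/q[2]+P["cy"]])
def down(yaxis):  # tool down with tool y along given horizontal dir
    y=np.array([yaxis[0],yaxis[1],0.]);y/=np.linalg.norm(y);z=np.array([0,0,-1.])
    return np.column_stack([np.cross(y,z),y,z])
E
python3 - <<'E'
from h import *
for n,e in dict(top=[(169.4,221.6),(234,237.4)],scene=[(326.6,215),(382.4,231.6)]).items():
    q=[onz(n,u,.12) for u in e]; print(n,*q,sum(q)/2,np.linalg.norm(q[0]-q[1]))
print('knob',onz("top",(395,179.6),.193),onz("scene",(183.5,210),.193),tri(ray("top",(395,179.6)),ray("scene",(183.5,210))))
# upper rim bounds in top: x 350..435, y 143..224
print('rimc',onz("top",(392.5,184),.178), onz("scene",(184.5,217),.178))
print('clip inner handle end', tri(ray("top",(408.5,205.5)),ray("scene",(187,183))), 'pin?',tri(ray("top",(404,220)),ray("scene",(187.5,190))))
E
```

```text
top [0.5355 0.2979 0.12  ] [0.4866 0.158  0.12  ] [0.5111 0.228  0.12  ] 0.14822472830448621
scene [0.4898 0.1595 0.12  ] [0.5403 0.2975 0.12  ] [0.515  0.2285 0.12  ] 0.14690672549333553
knob [ 0.5622 -0.1902  0.193 ] [ 0.5693 -0.1875  0.193 ] [ 0.5637 -0.1905  0.188 ]
rimc [ 0.5578 -0.1884  0.178 ] [ 0.5776 -0.1854  0.178 ]
clip inner handle end [ 0.4982 -0.1942  0.218 ] pin? [ 0.4788 -0.1982  0.1763]
```

```bash
python3 - <<'E'
from h import *
ce=np.array([.565,-.19]);pin=np.array([.478,-.198])
r=pin-ce
best=[]
q0=np.array(monitor.get_obs()['joints'])
for s in (1,-1):
    R=down(s*r); q=kin.solve_ik([*pin,.30],R); 
    q2=kin.solve_ik([*pin,.193],R)
    print(s,q,q2); 
    if q is not None: best.append((np.abs(np.array(q)-q0).max(),s))
s=min(best)[1]; print(s)
env.reach(np.array([*pin,.30]),down(s*r))
P=camera_params("wrist");f=grab_frame("wrist");cv2.imwrite("pics/w1.png",f)
import pickle;pickle.dump(P,open("P1.pkl","wb"))
o=monitor.get_obs();print(o['time'],o['tool_pos'],o['tcp_rot'])
E
```

```text
1 [-0.5483  0.5554  1.239   1.8292 -0.5702  1.1775 -2.1716] [-0.4945  0.7693  1.2287  1.956  -0.848   1.0631 -1.93  ]
-1 [-0.3505  0.371   0.8407  1.8227 -0.3104  1.0855  0.6953] [-0.2345  0.4943  0.7048  1.9463 -0.421   0.8512  0.7868]
-1
2.9833 [ 0.4783 -0.1974  0.2999] [[-0.0928  0.9957 -0.0002]
 [ 0.9957  0.0928  0.0001]
 [ 0.0001 -0.0002 -1.    ]]
```

View pics/w1.png

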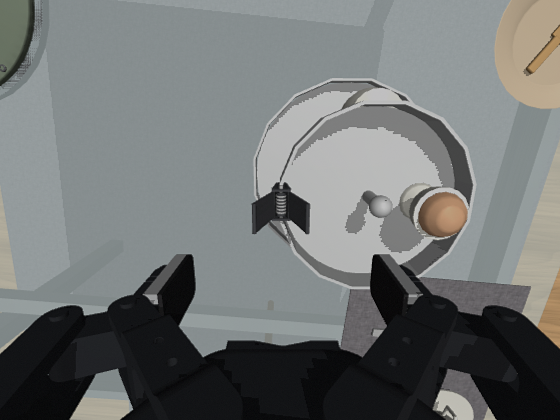

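The wrist view shows the clip's handles at about (253,203–234) and (310,203–234), with the pin and spring at (281,203). The post knob is at (380,206). I'll enlarge it and measure.

```bash
python3 - <<'E'
import cv2
a=cv2.imread("pics/w1.png")[170:250,230:330]
k=cv2.resize(a,(750,600),interpolation=cv2.INTER_CUBIC)
for i in range(0,100,5):
    L=14 if i%10==0 else 7
    cv2.line(k,(int(i*7.5),0),(int(i*7.5),L),(0,0,255),1);cv2.line(k,(0,int(i*7.5)),(L,int(i*7.5)),(0,0,255),1)
cv2.imwrite("pics/w1c.png",k)
E
```

```text
(no output)
```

View pics/w1c.png

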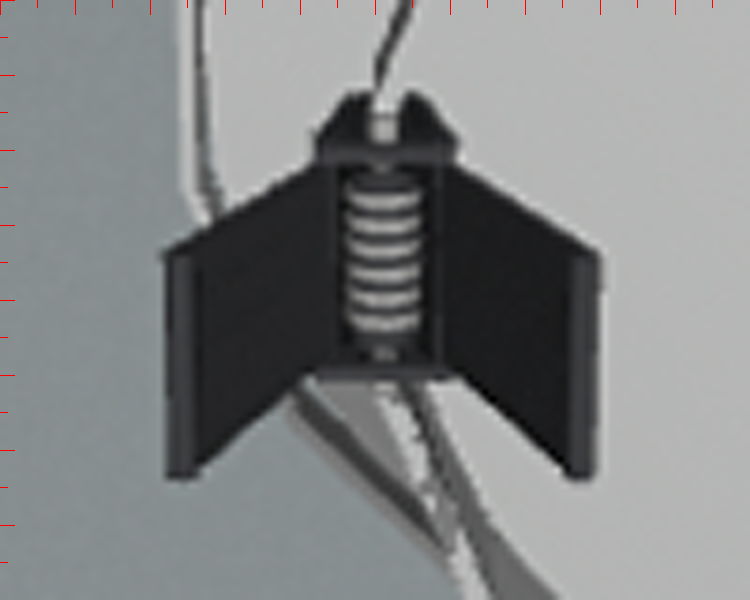

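```bash
python3 - <<'E'
from h import *
import pickle;P=pickle.load(open("P1.pkl","rb"))
px=[(252,204),(252.4,233.7),(310,204),(309.6,233.7)]
for z in (.22,.226,.23):
    L1,L2,R1,R2=[onz(0,u,z,P)[:2] for u in px]
    c=(L1+L2+R1+R2)/4; y=(R1+R2-L1-L2)/2; x=(L1+R1-L2-R2)/2
    print(z,c,np.linalg.norm(y),np.linalg.norm(x),np.degrees(np.arctan2(y[1],y[0])),np.degrees(np.arctan2(-x[0],x[1])))
# pin centre: spring
print('pin',onz(0,(230+385/7.5,170+255/7.5),.184,P), 'knob',onz(0,(380,206),.195,P), np.degrees(np.arctan2(.0928,.9957)))
E
```

```text
0.22 [ 0.4782 -0.1995] 0.045657208648048536 0.024717287416609574 5.2959349318881115 5.229688159297795
0.226 [ 0.478  -0.1976] 0.044429432639650206 0.024052610503994643 5.29593493188814 5.229688159297847
0.23 [ 0.4779 -0.1963] 0.04361091530071797 0.023609492562251345 5.295934931888113 5.229688159297683
pin [ 0.4781 -0.1968  0.184 ] knob [ 0.5635 -0.1877  0.195 ] 5.324628680524592
```

The clip is centred at (0.478,-0.1975) and its yaw matches the tool. I'll narrow the fingers, descend and squeeze.

```bash
python3 - <<'E'
from h import *
def st(t):
    o=monitor.get_obs();print(t,o['time'],o['tool_pos'],'F',o['force'],'M',o['moment'],'w',o['opening'])
st('0')
set_gripper(.058,40)
env.move_linear([.478,-.1975,.193],.1,stop_force=8);st('down')
for w in (.04,.025,.008):
    set_gripper(w,40);st(w)
P=camera_params("wrist");cv2.imwrite("pics/w2.png",grab_frame("wrist"))
E
```

```text
0 2.9833 [ 0.4783 -0.1974  0.2999] F [ 0.4173  0.5805 -0.1467] M [ 0.0283 -0.0592 -0.0508] w 0.08494800625516791
down 4.5917 [ 0.4783 -0.1976  0.1935] F [-0.2716 -0.6951 -0.8951] M [ 0.0137  0.0166 -0.0401] w 0.058017615124106255
0.04 4.9083 [ 0.4786 -0.1977  0.1939] F [-0.4658  1.475  10.2248] M [ 0.0925  0.1323 -0.0144] w 0.04031600134754238
0.025 5.2083 [ 0.4792 -0.1979  0.1943] F [ 1.156   0.2475 16.8997] M [ 0.1254 -0.176  -0.0093] w 0.02517624984855655
0.008 5.45 [ 0.478  -0.1985  0.1946] F [-10.651    0.0055  30.9838] M [-0.0511  2.5075  0.0303] w 0.014084187483538454
```

View pics/w2.png

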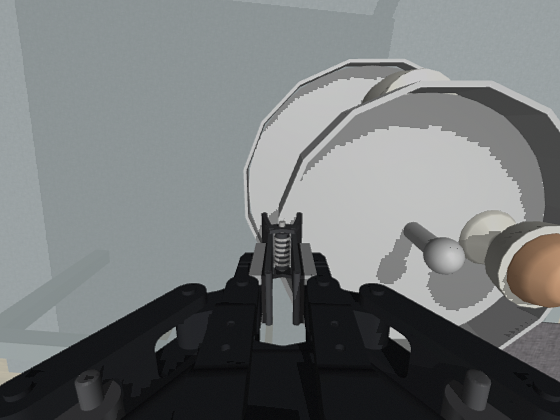

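The squeezed handles look parallel and the opening is 14 mm, so the clip is at its stop. The fingers' forward swing is loading the pin onto the rim. I'll lift gently and watch the forces.

```bash
python3 - <<'E'
from h import *
def st(t):
    o=monitor.get_obs();print(t,o['time'],o['tool_pos'],'F',o['force'],'M',o['moment'],'w',o['opening'])
env.move_linear([.4782,-.1978,.197],.03);st('a')
env.move_linear([.4782,-.1978,.201],.03);st('b')
E
```

```text
a 5.7833 [ 0.4784 -0.1977  0.1972] F [ 0.108  -0.7373 -0.3911] M [0.0562 0.0452 0.0368] w 0.01369709279736376
b 6.0667 [ 0.4783 -0.1978  0.2011] F [0.3599 0.2483 0.6207] M [-0.0151  0.0372 -0.0198] w 0.013767648966593618
```

```bash
cat >> h.py <<'E'
def st(t):
    o=monitor.get_obs();print(t,round(o['time'],2),o['tool_pos'],'F',o['force'],'M',o['moment'],'w',round(o['opening'],4))
def crop(im,x,y,w,h,W=400,H=300,step=10):
    k=cv2.resize(im[y:y+h,x:x+w],(W,H),interpolation=cv2.INTER_CUBIC);s=W/w
    for i in range(0,w,step):
        L=14 if i%(2*step)==0 else 7
        cv2.line(k,(int(i*s),0),(int(i*s),L),(0,0,255),1);cv2.line(k,(0,int(i*s)),(L,int(i*s)),(0,0,255),1)
    return k
E
python3 - <<'E'
from h import *
import pickle
env.move_linear([.478,-.1978,.30],.12)
a=np.radians(-19.7);R=down([np.cos(a),np.sin(a)])
env.reach(np.array([.513,.2282,.215]),R)
env.sleep(.2);st('over')
D={}
for n in ("wrist","scene","top"):
    P=camera_params(n);f=grab_frame(n);D[n]=(P,f);cv2.imwrite(f"pics/{n}3.png",f)
pickle.dump(D,open("D3.pkl","wb"))
print({n:proj(np.array([.513,.2282,.12]),D[n][0]) for n in D})
m=np.vstack([np.hstack([crop(D["wrist"][1],140,120,280,210,step=20),crop(D["top"][1],150,170,100,75)]),np.hstack([crop(D["scene"][1],310,160,80,60),crop(D["wrist"][1],240,190,80,60)])])
cv2.imwrite("pics/m3.png",m)
E
```

```text
over 8.84 [0.5133 0.2275 0.2152] F [-0.6343  0.2123  0.2515] M [-0.0195  0.0024 -0.003 ] w 0.0142
{'wrist': array([281.6272, 210.4996]), 'scene': array([353.8882, 222.5957]), 'top': array([201.3989, 228.6187])}
```

View pics/m3.png

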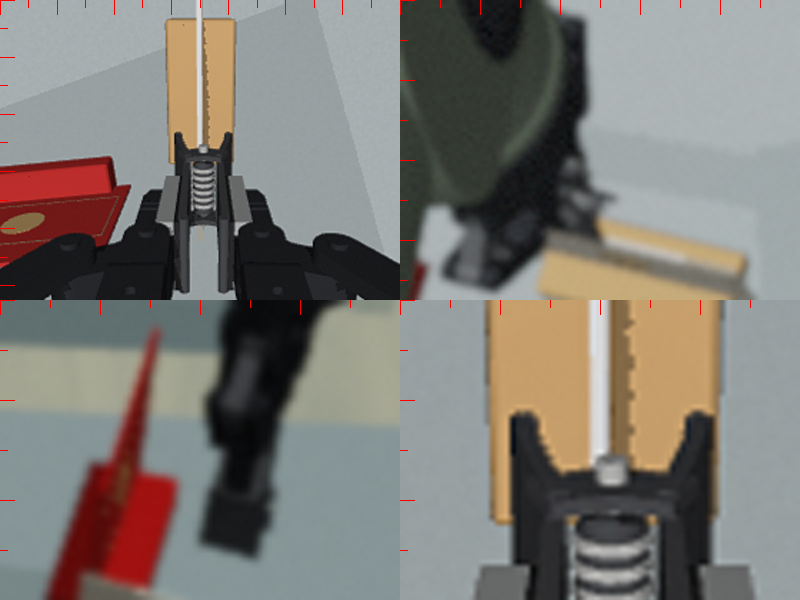

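The jaws straddle the card plane, and the card edge is at wrist column ~280 against a clip midplane of ~282.5. I'll get the numbers from the pictures already taken.

```bash
python3 - <<'E'
from h import *
import pickle
D=pickle.load(open("D3.pkl","rb"));P,f=D["wrist"]
T=np.array([.5133,.2275]);a=np.radians(-19.7);y=np.array([np.cos(a),np.sin(a)]);x=down(y)[:2,0]
for r in range(0,216,12):
    g=f[r,262:300].min(axis=1).astype(int); c=np.where(g>195)[0]
    if len(c):
        u=262+c.mean(); p=onz(0,(u,r),.12,P)[:2]-T
        print(r,u,len(c),'tool xy mm',1000*p@x,1000*p@y)
    else: print(r,g.max())
print('x',x)
yy=np.array([*y,0]);xx=np.array([*x,0]);T3=np.array([.5133,.2275,.2152])
for n,l in (("scene",[(0,12.8,-37.1),(15,12.8,-37.1),(-15,12.8,-37.1),(0,0,-11.3)]),("wrist",[(0,0,-11.3),(15,0,-11.3),(-15,0,-11.3),(12,7.5,30-11.3+18)])):
  for q in l: print(n,q,proj(T3+(xx*q[0]+yy*q[1]+np.array([0,0,q[2]]))/1000,D[n][0]))
E
python3 - <<'E'
import sys;sys.path.insert(0,'.')
import pickle,cv2,numpy as np
D=pickle.load(open("D3.pkl","rb"))
import os;os.chdir('.')
from h import crop
cv2.imwrite("pics/m4.png",np.vstack([crop(D["wrist"][1],220,0,120,90,step=10),crop(D["wrist"][1],240,210,80,60)]))
E
```

```text
0 174
12 170
24 174
36 169
48 169
60 168
72 169
84 169
96 169
108 170
120 278.5 4 tool xy mm 73.48513108351726 -2.76615172573231
132 279.0 3 tool xy mm 64.48665293320771 -2.4220697482943025
144 279.0 3 tool xy mm 55.2957494708261 -2.465793084737114
156 279.0 3 tool xy mm 45.90547783291763 -2.510464863501238
168 279.0 3 tool xy mm 36.3092798778665 -2.5561162832423343
180 279.0 3 tool xy mm 26.500306638366457 -2.6027799261436493
192 279.0 3 tool xy mm 16.471402019588428 -2.6504898354680884
204 279.5 2 tool xy mm 6.214275815886952 -2.2816889496154316
x [0.3371 0.9415]
scene (0, 12.8, -37.1) [355.0466 209.3596]
scene (15, 12.8, -37.1) [361.0054 211.0543]
scene (-15, 12.8, -37.1) [349.1271 207.676 ]
scene (0, 0, -11.3) [357.8423 198.2974]
wrist (0, 0, -11.3) [282.327  252.7149]
wrist (15, 0, -11.3) [282.2804 227.7495]
wrist (-15, 0, -11.3) [282.3714 276.5039]
wrist (12, 7.5, 36.7) [301.1157 275.0233]
```

View pics/m4.png

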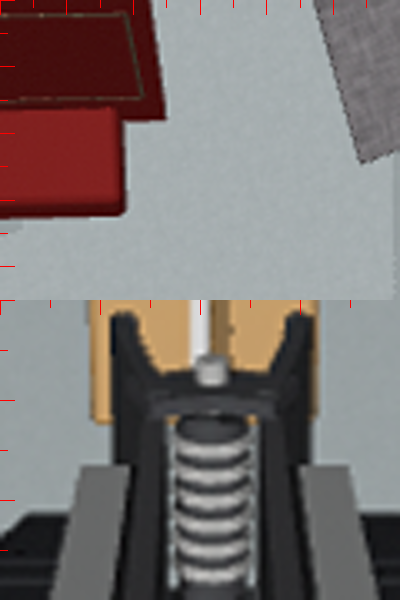

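The card lies 2.5 mm toward −y of the tool and is parallel to it. Its centre along the edge is about +1 mm. The clip sits in the hand as modelled. I'll correct for this and lower.

```bash
python3 - <<'E'
from h import *
import pickle
a=np.radians(-19.7);y=np.array([np.cos(a),np.sin(a)]);x=down(y)[:2,0]
t=np.array([.5133,.2275])-.0025*y+.001*x
env.move_linear([*t,.185],.08);st('pre')
print(env.move_linear([*t,.1435],.05,stop_force=4));env.sleep(.3);st('low')
o=monitor.get_obs();print(o['tcp_rot'])
D={}
for n in ("wrist","scene","top"):
    P=camera_params(n);f=grab_frame(n);D[n]=(P,f)
pickle.dump(D,open("D5.pkl","wb"))
m=np.vstack([np.hstack([crop(D["wrist"][1],140,120,280,210,step=20),crop(D["top"][1],150,190,80,60)]),np.hstack([crop(D["scene"][1],320,190,80,60),crop(D["wrist"][1],240,190,80,60)])])
cv2.imwrite("pics/m5.png",m)
f=D["wrist"][1];P=D["wrist"][0];T=np.array(o['tool_pos'])[:2]
for r in range(0,216,12):
    g=f[r,262:300].min(axis=1).astype(int); c=np.where(g>195)[0]
    if len(c):
        p=onz(0,(262+c.mean(),r),.12,P)[:2]-T
        print(r,262+c.mean(),len(c),1000*p@x,1000*p@y)
E
```

```text
pre 9.52 [0.5113 0.2291 0.1847] F [ 0.2249  0.0297 -0.127 ] M [-0.0134  0.0435 -0.0144] w 0.0135
False
low 10.8 [0.5113 0.2293 0.1436] F [ 0.6691  0.6757 -0.6539] M [-0.0373 -0.0474 -0.0295] w 0.0138
[[ 0.337   0.9415  0.0002]
 [ 0.9415 -0.337   0.0002]
 [ 0.0002  0.0001 -1.    ]]
120 282.0 5 72.43458596089043 -0.15557810861233898
132 282.0 5 66.13738524312083 -0.16088585427740207
144 282.5 4 59.704853185006904 0.11027152491393946
156 282.5 4 53.13290618424621 0.10773277728315601
168 282.5 4 46.41679867371946 0.10513834034866901
180 282.5 4 39.55173465066496 0.10248636141136647
192 282.5 4 32.53270298563489 0.09977490466842677
204 282.5 4 25.354465223704654 0.09700194650105905
```

View pics/m5.png

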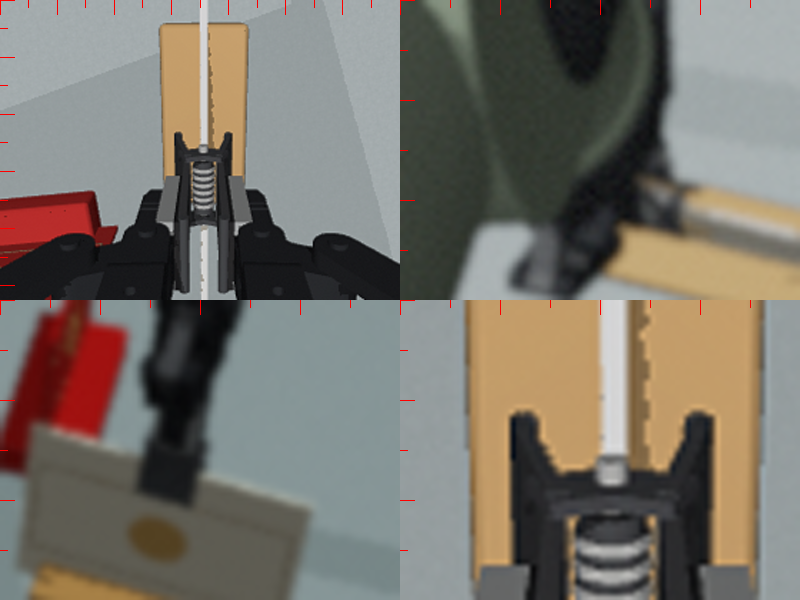

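```bash
python3 - <<'E'
from h import *
st('pre'); print(job.hand_in()); st('end')
E
```

```text
pre 10.95 [0.5113 0.2293 0.1435] F [ 0.0106  0.1726 -0.1845] M [-0.0286  0.0303 -0.0124] w 0.0136
the job is handed in; nothing more can be done
None
the job is handed in; nothing more can be done
```

I squeezed the clip to its stop, lifted it off the rim and lowered it over the middle of the cream card's top edge. The arm is holding it open there. I handed in at about 11 s.

**Last checks before hand-in:**
- **Position:** the card edge is within about 0.2 mm of the clip's mid-plane. It is parallel to the clip, and about 1 mm off centre along the edge.
- **Grip:** the fingers read 13.6 mm. That is slightly under the nominal 15 mm for fully squeezed handles, so the clip is at its stop.
- **Contact:** the tool force was under 1 N, so nothing is touching the card.

**Less certain:**
- **Depth:** by the arm's pose, the edge is about 12 mm above the lips and 7–8 mm below the pin. A coarse reading from the scene camera suggested nearer 9 mm above the lips. Its error is about 3 mm, so the two roughly agree.
- **Caddy:** while squeezing, the fingers briefly pressed the clip onto the rim with about 31 N down and 11 N sideways. This vanished on lifting. I did not check afterwards whether the caddy had turned or anything on it had shifted.

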